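# Set the tube cutting stop and hold it at the 100 mm line

## Robot

A 7-joint arm with a two-finger parallel gripper is mounted at the origin on the work surface. World frame = base frame: x ahead of the robot, y to its left, z up, the work surface at z = 0. Lengths are in m, angles in rad, forces in N, time in s.
With the tool pointing down it reaches from about 0.425 to 0.875 m from the base axis. Payload 9.9 kg.
Tool frame: the origin (TCP) lies midway between the tips of the shut fingers; the grasp point (between the pads) lies 19 mm behind it (robot.grip_point_offset is the distance from the TCP to the grasp point, in m); z points along the fingers, y is the direction in which the jaws open and shut (so a half turn about z gives the same grasp; the last joint's range is limited). The gripper opens to 85 mm and grips with 20 to 120 N. Pads are 22 mm wide; open, the fingers measure 114 mm over their backs; the gripper's body (76 mm by 85 mm) begins 54 mm behind the grasp point. The pads swing forward as they close: fully open they stand 13 mm farther back than shut.
Start: joints at [1.111, 0.576, 0.025, 1.437, -0.015, 1.129, -0.057], TCP at [0.248, -0.628, 0.231] pointing down, gripper open.
Joint ranges: [-2.76, 2.76], [-0.34, 2.15], [-1.52, 1.57], [0.19, 2.46], [-1.09, 4.23], [0.17, 1.99], [-2.82, 2.82]. Speed limits (rad/s): [2.22, 2.22, 3.01, 3.01, 3.14, 3.14, 3.14].

## Interface

Orientations are given as a unit quaternion [w, x, y, z].
In Python, from cell import robot, jaws, planner, optics gives the robot as it stands. Calls block until the motion is done:
- robot.move_to(position, orientation): joint-space move of the TCP to a pose.
- robot.line_to(position, rot=None, max_speed=0.15, guard=None): straight line of the TCP; rot=None keeps the orientation; max_speed is the mean speed in m/s. With guard (N) it stops when the force on the tool has changed by that much, and returns True; else False.
- robot.movej(angles): joint-space move.
- jaws.release() and jaws.grasp(strength=None): open the fingers fully, or close them until they stop; strength is the grip in N (None keeps the last).
- robot.hold(seconds).
- planner.inverse_kinematics(position, orientation): joint angles nearest the present ones, or None.
- optics.snapshot(name): name is "side" or "top"; returns a dict with "frame" (384x512x3 uint8, blue, green, red), "intrinsics" (3x3 intrinsics, pixels), "R" (3x3) and "t" (3): a world point X has camera coordinates R X + t. Camera axes: x right, y down, z forward; pixel columns grow to the right and rows downward; lengths in m; the calibration is good to about 2 mm. A picture is of the moment at which its call begins. There is no depth.
A pose or a line that the arm cannot do raises robot.PlanningError and nothing moves.
- robot.close_job(): hands the job in, once; it reports no verdict.
Readings, each from a call of its own:
- robot.get_t(): time.
- robot.get_joint_pos(): joint angles.
- robot.get_dq(): joint speeds.
- robot.get_tau(): joint torques, N m.
- robot.get_tcp_pos(): TCP position.
- robot.get_eef_rot(): TCP orientation.
- robot.get_wrist_force(): force on the tool from outside, world axes, zero at the start.
- robot.get_ft_torque(): the same for the moment, N m.
- robot.get_finger_gap(): finger opening in m.
Only numpy, scipy, OpenCV 4.12 (cv2) and the standard library are available. Lean on these libraries where they do the work, as an engineer would, in place of code of your own. Each camera call takes 0.05 s, during which the arm holds its last target.

## Task

Set the length stop of the tube cutting station: take the stop blade with the long side wing out of the wooden rack and drop it into the slot in the head of the telescoping stop arm until its shoulders sit on the head, with the wing on the tube's side so that it reaches across the tube's line. Then pinch the head across its lock button to release the arm, draw the arm out to the 100 mm line of its scale (the second full-width line is then at the mouth of the outer tube), and finish still holding it there with the gripper, because its spring pulls it home. Leave the short blade in the rack and do not push the other things on the bench about.

Things in the scene. Friction and masses are not known exactly. Their poses are not given: they have to be found in the camera images.
- long_blade: The stop blade to fit: aluminium plate 8 mm thick, about 110 g, upright in a rack slot. Origin: centre of its tongue's foot; z up, y through the thickness, x along the plate. Tongue x -17 to 17, z 0 to 24 mm (last 4 mm thinned to 30 x 5). Wing above it: z 24 to 56, x -76 to 30. The wing's underside, beyond the tongue on both sides, forms the shoulders that rest on rack or head.
- wing_grip (a point): Point on the long blade's wing at mid height and mid thickness (blade frame x = -40, y = 0, z = 40 mm), 16 mm below its top edge: a good place to grip it from above, across the 8 mm thickness; fingers here are clear of the rack and of the head.
- blade_tip (a point): The far end of the long blade's wing, at mid height (blade frame x = -76, y = 0, z = 40 mm).
- short_blade: The other blade, in the rack's other slot: same tongue, but its upper part is only 60 mm wide (x -30 to 30) and 26 mm tall, without wing. Stays in the rack. Which blade is in which slot changes.
- rack: Wooden block fixed to the bench, 64 (x) x 136 (y) x 36 mm high, origin at the centre of its underside. Two slots 37 x 11 mm in its top face, 84 mm apart (at y = -42 and +42 mm); a blade's origin sits 12 mm above the bench there.
- station: Tube cutting station, fixed. Origin on the bench under the mouth of the stop's outer tube; +y: the way the arm draws out, z up. A 23 mm zinc-plated tube is clamped along x = -65, 64 mm up, ending at y = -75 mm. Outer tube: x -25 to 25, y -150 to 0, 63 mm high. Saw guide: 93 mm high, y -107 to -81. Vise: 174 mm high, y -235 to -175, both at x -110 to -20. Bare bench under the head.
- stop_head: Head of the telescoping arm. Origin: centre of the slot's mouth, 46 mm above the bench; axes as station, so -x is the tube's side. Slot 36.4 (x) x 10.4 (y) mm, 2 mm chamfer, 26 mm deep, in a steel block x -26 to 26, y -16 to 16. Blade seated: its origin is 24 mm below this one, axes the same way. Black grip block behind: x -18 to 18, y -72 to -28, 20 to 62 mm above the bench.
- head_grip (a point): Centre of the head's grip block, level with the button's axis (head frame 0, -50, -3 mm; 43 mm above the bench). Pinch here across x: one finger on the button (+x side), the other on the plain side; pinch width 37 mm with the button in, 43 mm with it out.
- button_face (a point): Centre of the outer face of the lock button, a round bare-metal button of 18 mm diameter on the +x side of the grip block; its axis is along x.
- lock_button (a joint): Lock button, 0 out to 0.006 m fully in (pressed towards -x); its spring takes about 4 to 8 N. While it is in by more than 4 mm the latch is free; with it out the arm is locked at home.
- stop_arm (a joint): How far the arm is drawn out, in m: 0 home (locked, the start), 0.140 end stop; 0.100 is the 100 mm line. The steel inner bar has a short line every 10 mm and a full-width line every 50 mm on its top, read at the mouth of the outer tube, hidden at home. The return spring pulls with about 3 N at home, 6 N at 100 mm; friction 0.8 N.
- elbow: Bystander: 90 degree bend of zinc-plated tube, 23 mm diameter, legs about 130 mm.
- coupling_a: Bystander: zinc-plated tube coupling standing on end, 29 mm diameter, 48 mm tall.
- coupling_b: Bystander: another such coupling.
- junction_box: Bystander: open square steel junction box, 102 x 102 x 42 mm.
- strut_offcut: Bystander: 100 mm offcut of steel strut channel, 41 x 41 mm, open side up.
There are look-alikes about, which are no part of the job. What is shaped like the long_blade but pink or purple is not meant.

How it is judged:
By the outcome, as a careful person would: the job done as asked, in the order asked, and still so for the second after the job is handed in, while the arm keeps its last pose, push and grip.
It also fails if it takes over 54 s, if anything falls off the work surface, if the arm or the gripper's body presses on something with over 40 N, if the wrist force passes 120 N, or if a joint passes its speed limit or range.

## Working session

There is one attempt and no reset: what is moved stays moved. The work goes in short steps, each a Python script; the robot and the scene stay as the last script left them, time stands still between calls to the robot, and variables do not carry over. Pictures are saved under pics/ and viewed, and the job is handed in when it is done.

```bash
ls; mkdir -p pics; python3 - <<'E'
from cell import robot, jaws, planner, optics
import cv2, json, numpy as np
for n in ("side","top"):
    s=optics.snapshot(n); cv2.imwrite(f"pics/{n}0.png",s["frame"])
    np.savez(f"{n}0.npz",f=s["frame"],K=s["intrinsics"],R=s["R"],t=s["t"])
    R=np.array(s["R"]);print(n,np.array(s["intrinsics"]).tolist(),(-R.T@np.array(s["t"])).tolist(),R.round(3).tolist())
print(robot.get_t(),robot.get_tcp_pos(),robot.get_eef_rot(),robot.get_finger_gap(),robot.grip_point_offset)
E
```

```text
pics
side [[354.93658282964446, 0.0, 261.32646193472203], [0.0, 354.93658282964446, 197.50481012843295], [0.0, 0.0, 1.0]] [0.11893363022320753, -0.29276616831520863, 0.5009600319324865] [[0.682, -0.732, 0.008], [-0.427, -0.407, -0.807], [0.594, 0.547, -0.59]]
top [[430.74177469499415, 0.0, 254.42944022538325], [0.0, 430.74177469499415, 195.23985563795378], [0.0, 0.0, 1.0]] [0.3592898797152568, 0.15193947081786166, 0.996472717966469] [[-0.044, -0.999, 0.001], [-0.968, 0.042, -0.247], [0.247, -0.012, -0.969]]
0.1 [ 0.24761025 -0.62750559  0.23053244] [-7.28214576e-04  9.82393318e-01  1.86822940e-01 -1.68132837e-04] 0.08516293930801641 0.0187
```

View pics/side0.png

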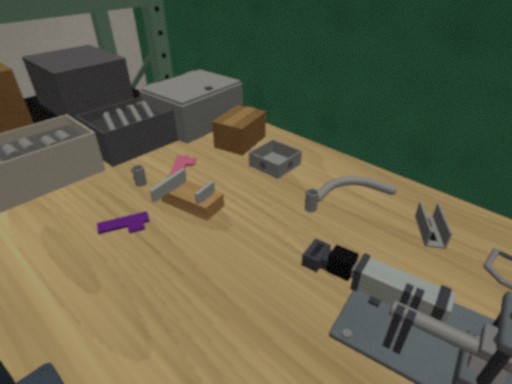

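View pics/top0.png

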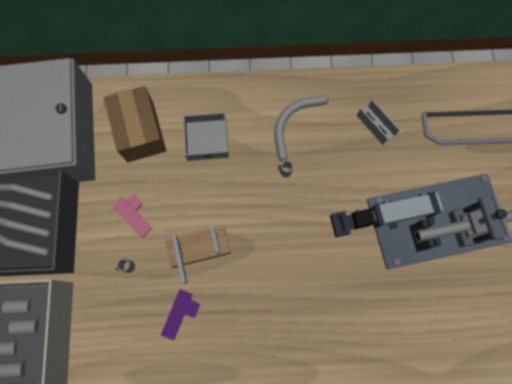

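```bash
python3 - <<'E'
import cv2, numpy as np
t=cv2.imread("pics/top0.png"); s=cv2.imread("pics/side0.png")
a=cv2.resize(t[215:305,140:250],None,fx=6,fy=6,interpolation=cv2.INTER_CUBIC); cv2.imwrite("pics/c1.png",a)
a=cv2.resize(s[155:240,90:235],None,fx=5,fy=5,interpolation=cv2.INTER_CUBIC); cv2.imwrite("pics/c2.png",a)
a=cv2.resize(t[170:272,325:512],None,fx=4,fy=4,interpolation=cv2.INTER_CUBIC); cv2.imwrite("pics/c3.png",a)
a=cv2.resize(s[225:380,290:512],None,fx=3.5,fy=3.5,interpolation=cv2.INTER_CUBIC); cv2.imwrite("pics/c4.png",a)
E
```

```text
(no output)
```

View pics/c1.png

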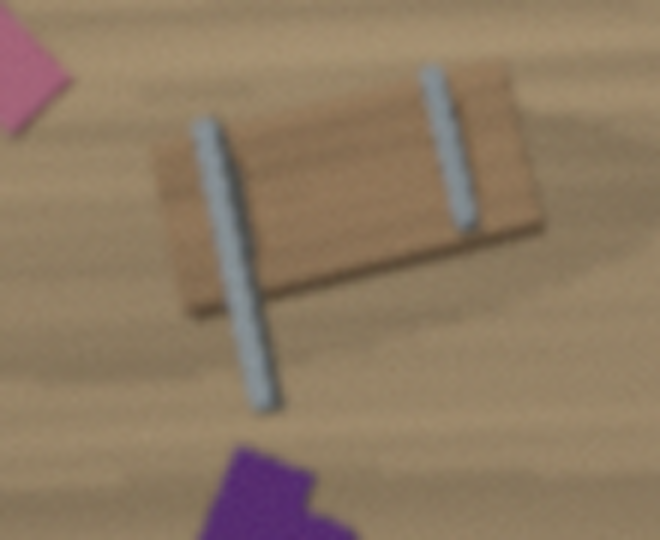

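View pics/c2.png

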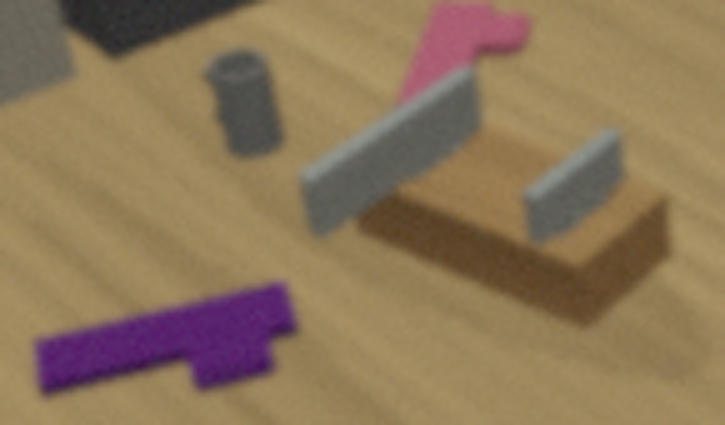

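View pics/c3.png

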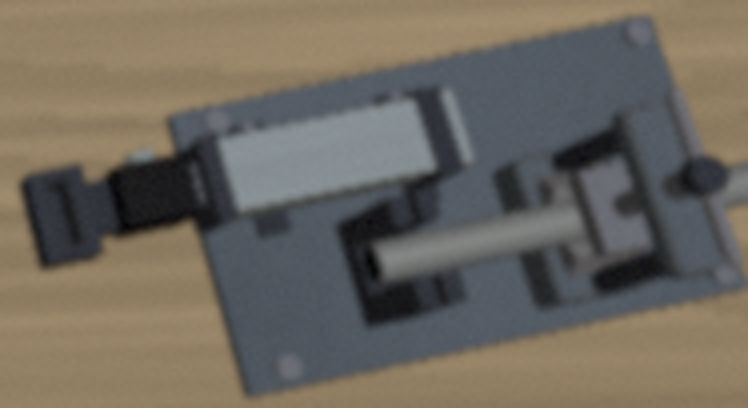

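View pics/c4.png

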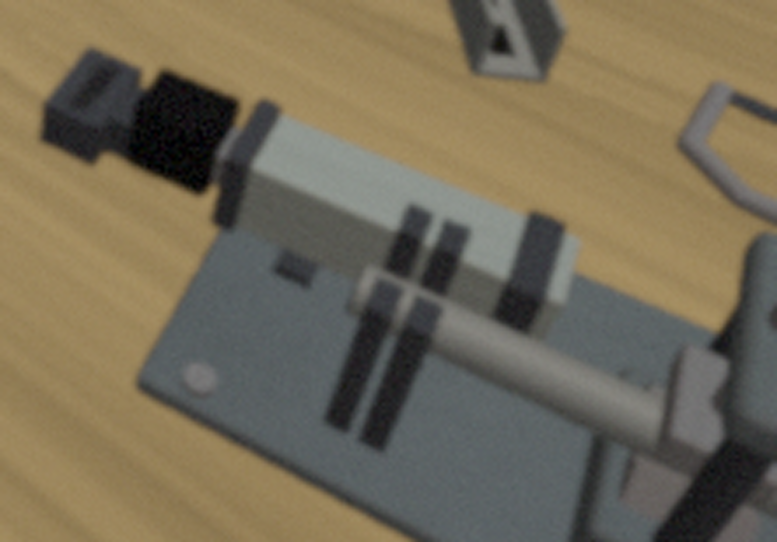

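```bash
cat > h.py <<'E'
import numpy as np, cv2
def load(n):
    d=np.load(n); return d['f'],d['K'],d['R'],d['t']
def snap(n,name):
    from cell import optics
    s=optics.snapshot(n); np.savez(name+".npz",f=s["frame"],K=s["intrinsics"],R=s["R"],t=s["t"])
    return s["frame"],np.array(s["intrinsics"]),np.array(s["R"]),np.array(s["t"])
def ray(px,cam):
    _,K,R,t=cam; d=R.T@np.linalg.solve(K,[px[0],px[1],1.]); return -R.T@t,d
def plane(px,cam,z):
    c,d=ray(px,cam); return c+d*(z-c[2])/d[2]
def proj(X,cam):
    _,K,R,t=cam; p=K@(R@np.asarray(X,float)+t); return p[:2]/p[2]
def crop(f,x0,y0,x1,y1,k,name,marks=()):
    a=cv2.resize(f[y0:y1,x0:x1],None,fx=k,fy=k,interpolation=cv2.INTER_CUBIC)
    for m in marks:
        cv2.circle(a,(int((m[0]-x0+.5)*k),int((m[1]-y0+.5)*k)),2,(0,0,255),-1)
    cv2.imwrite(name,a)
E
python3 - <<'E'
from h import *
T=load('top0.npz');S=load('side0.npz')
f=T[0]
def rep(name,cam,m,box):
    x0,y0,x1,y1=box; M=np.zeros(m.shape,np.uint8); M[y0:y1,x0:x1]=m[y0:y1,x0:x1]*255
    cs,_=cv2.findContours(M,cv2.RETR_EXTERNAL,cv2.CHAIN_APPROX_NONE)
    for c in sorted(cs,key=cv2.contourArea)[::-1][:3]:
        if cv2.contourArea(c)<20: continue
        r=cv2.minAreaRect(c); print(name,cv2.contourArea(c),cv2.boxPoints(r).round(1).tolist())
def bluish(f): 
    g=f.astype(int); return (g[...,0]>=g[...,2]-2)
rep('bladeT',T,bluish(f),(160,215,240,290))
rep('headT',T,bluish(f)&(f.max(2)<120),(325,200,353,245))
rep('tubeT',T,(f.min(2)>125),(370,180,450,230))
rep('bladeS',S,bluish(S[0]),(145,160,220,205))
print(f[258,170:190].tolist()); print(f[224,326:380].tolist())
E
```

```text
bladeT 154.5 [[171.89999389648438, 235.39999389648438], [176.39999389648438, 234.5], [186.10000610351562, 281.6000061035156], [181.60000610351562, 282.5]]
bladeT 55.0 [[210.10000610351562, 227.1999969482422], [213.1999969482422, 226.5], [219.1999969482422, 251.6999969482422], [216.0, 252.5]]
headT 346.5 [[330.3999938964844, 214.60000610351562], [350.6000061035156, 209.60000610351562], [355.8999938964844, 230.8000030517578], [335.70001220703125, 235.8000030517578]]
tubeT 756.5 [[380.29998779296875, 204.60000610351562], [428.3999938964844, 194.60000610351562], [431.8999938964844, 211.39999389648438], [383.79998779296875, 221.39999389648438]]
[[86, 113, 137], [86, 112, 136], [84, 111, 136], [82, 109, 134], [84, 113, 138], [90, 114, 135], [111, 121, 132], [139, 138, 134], [147, 143, 134], [136, 134, 126], [109, 108, 104], [82, 85, 88], [75, 90, 103], [77, 101, 122], [82, 109, 134], [81, 108, 133], [85, 112, 134], [84, 111, 136], [85, 112, 136], [82, 110, 135]]
[[92, 118, 136], [94, 120, 137], [96, 122, 137], [92, 119, 137], [91, 115, 130], [72, 90, 103], [45, 52, 60], [35, 33, 33], [51, 43, 42], [61, 54, 51], [64, 56, 54], [64, 56, 54], [60, 55, 51], [58, 51, 50], [56, 50, 48], [42, 36, 36], [33, 29, 29], [37, 34, 33], [54, 48, 46], [58, 54, 50], [60, 50, 49], [62, 51, 50], [59, 54, 51], [58, 52, 49], [60, 52, 50], [62, 53, 49], [54, 50, 45], [50, 43, 41], [33, 28, 26], [15, 12, 10], [18, 19, 19], [25, 22, 23], [27, 25, 26], [30, 29, 30], [28, 25, 25], [28, 27, 29], [26, 23, 24], [25, 27, 25], [24, 22, 24], [16, 15, 16], [21, 19, 18], [20, 19, 17], [19, 19, 19], [16, 16, 19], [25, 30, 32], [34, 40, 46], [36, 44, 52], [31, 34, 39], [23, 23, 24], [26, 21, 23], [24, 23, 23], [26, 22, 21], [27, 25, 25], [36, 31, 29]]
```

```bash
python3 - <<'E'
from h import *
from scipy.ndimage import map_coordinates
T=load('top0.npz');f=T[0].astype(float)
def along(p,q,img,n=400,ext=0):
    p=np.array(p,float);q=np.array(q,float);s=np.linspace(-ext,1+ext,n);P=p+(q-p)*s[:,None]
    return P,map_coordinates(img,[P[:,1],P[:,0]],order=1)
B=f[...,0]-f[...,2]  # bluish
b=f[...,0]
def blade(x0,y0,x1,y1,zs,name):
    pts=[]
    for r in range(y0+3,y1-3):
        xc=np.interp(r,[y0,y1],[x0,x1]); xs=np.arange(int(xc)-4,int(xc)+6)
        w=np.clip(b[r,xs]-105,0,None); 
        if w.sum()>0: pts.append((np.sum(w*xs)/w.sum(),r))
    pts=np.array(pts); k=np.polyfit(pts[:,1],pts[:,0],1); print(name,'slope',k,'res',np.std(pts[:,0]-np.polyval(k,pts[:,1])))
    a=(np.polyval(k,y0-6),y0-6);c=(np.polyval(k,y1+6),y1+6)
    P,v=along(a,c,b); h=(v>113); i=np.where(h)[0]; e0,e1=P[i[0]],P[i[-1]]
    W0,W1=plane(e0,T,zs),plane(e1,T,zs); print(e0,e1,W0,W1,'len',np.linalg.norm(W1-W0),'yaw of +x',np.degrees(np.arctan2(*(W0-W1)[[1,0]])))
blade(174,235,184,281,.068,'long'); blade(212,227,218,252,.062,'short')
H=np.array([[330.4,214.6],[350.6,209.6],[355.9,230.8],[335.7,235.8]])
for z in (.046,): 
    W=np.array([plane(p,T,z) for p in H]);print(W.round(4).tolist(),[np.linalg.norm(W[i]-W[i-1]).round(4) for i in range(4)])
crop(T[0],325,205,380,245,14,'pics/head.png')
E
```

```text
long slope [  0.20771558 124.41261138] res 0.06105373119531738
[172.94569471 233.65162907] [183.09096087 282.49373434] [0.51778464 0.3215469  0.068     ] [0.41248811 0.29982869 0.068     ] len 0.10751297633904212 yaw of +x 11.654256816721746
short slope [  0.23221989 158.6609039 ] res 0.05596277558633391
[210.11070377 221.55639098] [217.13084478 251.78696742] [0.54215015 0.24087887 0.062     ] [0.4749215  0.22692427 0.062     ] len 0.06866165332969458 yaw of +x 11.726321154121289
[[0.5493, -0.0285, 0.046], [0.5588, -0.0751, 0.046], [0.5101, -0.0821, 0.046], [0.5008, -0.0361, 0.046]] [np.float64(0.0491), np.float64(0.0476), np.float64(0.0493), np.float64(0.047)]
```

View pics/head.png

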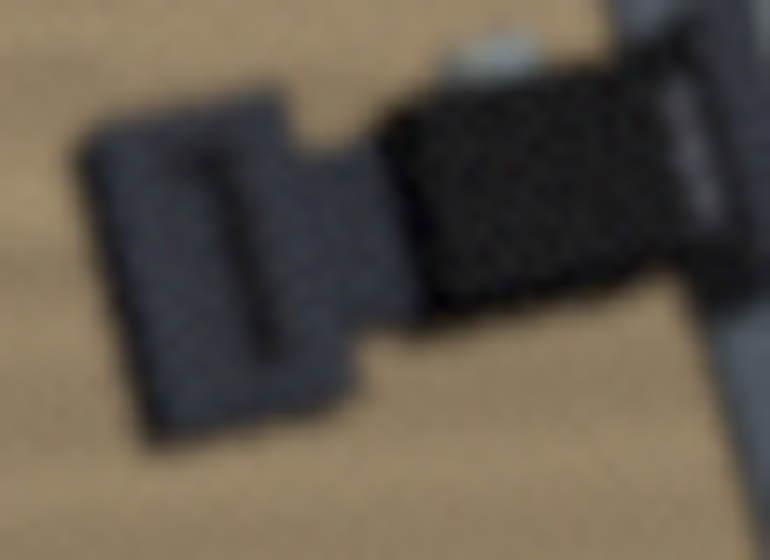

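```bash
python3 - <<'E'
from h import *
from scipy.ndimage import map_coordinates
T=load('top0.npz');S=load('side0.npz')
q=[(380.3,204.6),(428.4,194.6),(431.9,211.4),(383.8,221.4)]
W=np.array([plane(p,T,.063) for p in q]);print(W.round(4).tolist(),[np.linalg.norm(W[i]-W[i-1]).round(4) for i in range(4)])
for a,b in((0,1),(3,2)): d=W[a]-W[b];print('yaw',np.degrees(np.arctan2(-d[0],d[1])))
for i,j in((0,3),(1,2)): d=W[i]-W[j];print('yaw x',np.degrees(np.arctan2(d[1],d[0])))
yaw=np.radians(11.7);ex=np.array([np.cos(yaw),np.sin(yaw),0]);ey=np.array([-np.sin(yaw),np.cos(yaw),0])
c=np.array([.529,-.055,.046])
for n,cam in(('T',T),('S',S)):
    g=cam[0].astype(float).mean(2)
    def prof(u0,u1,ax,offs):
        us=np.arange(u0,u1,.001);out=[]
        for o in offs:
            P=[proj(c+(ex if ax=='x' else ey)*u+(ey if ax=='x' else ex)*o,cam) for u in us];P=np.array(P)
            out.append(map_coordinates(g,[P[:,1],P[:,0]],order=1))
        return us,np.mean(out,0)
    for ax,offs,r in(('y',np.linspace(-.01,.01,9),.034),('x',np.linspace(-.002,.002,5),.04),('x',np.linspace(.006,.010,5),.04)):
        us,v=prof(-r,r,ax,offs);print(n,ax,' '.join(f'{int(round(u*1000))}:{int(w)}' for u,w in zip(us,v)))
E
```

```text
[[0.5637, -0.1382, 0.063], [0.5819, -0.2484, 0.063], [0.5433, -0.2507, 0.063], [0.5255, -0.1415, 0.063]] [np.float64(0.0383), np.float64(0.1117), np.float64(0.0386), np.float64(0.1106)]
yaw 9.352642356979484
yaw 9.23448513176918
yaw x 4.923194881597762
yaw x 3.2935978928891663
T y -34:27 -33:27 -32:26 -31:23 -30:20 -29:17 -28:14 -27:13 -26:14 -25:18 -24:25 -23:34 -22:41 -21:46 -20:49 -19:50 -18:51 -17:51 -16:52 -15:52 -14:53 -13:53 -12:53 -11:53 -10:54 -9:54 -8:55 -7:55 -6:55 -5:54 -4:53 -3:50 -2:47 -1:42 0:37 1:32 2:30 3:31 4:34 5:39 6:44 7:48 8:51 9:53 10:53 11:54 12:55 13:55 14:56 15:57 16:57 17:56 18:54 19:50 20:45 21:39 22:36 23:38 24:46 25:60 26:76 27:92 28:105 29:113 30:118 31:121 32:122 33:122
T x -40:124 -39:125 -38:126 -37:127 -36:128 -35:128 -34:128 -33:126 -32:124 -31:120 -30:113 -29:103 -28:92 -27:77 -26:63 -25:55 -24:52 -23:51 -22:51 -21:52 -20:52 -19:51 -18:50 -17:47 -16:44 -15:42 -14:41 -13:41 -12:40 -11:39 -10:40 -9:40 -8:39 -7:38 -6:38 -5:38 -4:39 -3:40 -2:39 -1:39 0:37 1:37 2:37 3:37 4:37 5:36 6:36 7:36 8:36 9:36 10:36 11:36 12:36 13:38 14:38 15:37 16:36 17:37 18:4
[... 1442 characters left out ...]
:38 12:37 13:37 14:38 15:40 16:43 17:44 18:47 19:48 20:50 21:53 22:57 23:63 24:70 25:78 26:89 27:99 28:108 29:115 30:121 31:125 32:128 33:128 34:129 35:129 36:129 37:128 38:128 39:127
S x -40:35 -39:34 -38:34 -37:34 -36:33 -35:33 -34:34 -33:35 -32:36 -31:38 -30:38 -29:38 -28:38 -27:40 -26:42 -25:46 -24:50 -23:53 -22:55 -21:56 -20:56 -19:54 -18:53 -17:51 -16:50 -15:49 -14:49 -13:48 -12:48 -11:48 -10:49 -9:50 -8:50 -7:50 -6:50 -5:50 -4:50 -3:49 -2:50 -1:51 0:52 1:52 2:51 3:51 4:51 5:52 6:51 7:51 8:52 9:51 10:51 11:51 12:50 13:51 14:52 15:53 16:54 17:54 18:56 19:57 20:59 21:61 22:63 23:68 24:73 25:79 26:87 27:96 28:104 29:111 30:117 31:122 32:125 33:127 34:128 35:129 36:129 37:129 38:129 39:128
```

```bash
python3 - <<'E'
from h import *
from scipy.ndimage import map_coordinates
T=load('top0.npz');S=load('side0.npz')
yaw=np.radians(11.7);ex=np.array([np.cos(yaw),np.sin(yaw),0]);ey=np.array([-np.sin(yaw),np.cos(yaw),0])
c=np.array([.5286,-.0531,.046])
def prof(cam,z,ax,o,u0,u1):
    g=cam[0].astype(float).mean(2);us=np.arange(u0,u1,.0005);C=c.copy();C[2]=z
    P=np.array([proj(C+(ex if ax=='x' else ey)*u+(ey if ax=='x' else ex)*o,cam) for u in us])
    return us*1000,map_coordinates(g,[P[:,1],P[:,0]],order=1)
for n,cam in(('T',T),('S',S)):
    for os,(u0,u1),nm in((np.arange(-14,15,4),(-.008,.008),'slot'),):
        r=[]
        for o in os:
            us,v=prof(cam,.046,'y',o/1000,u0,u1); w=np.clip(np.percentile(v,75)-v,0,None)**1.0; r.append((us*w).sum()/w.sum())
        k=np.polyfit(os,r,1);print(n,nm,np.round(r,1),'slope deg',np.degrees(np.arctan(k[0])),'off',k[1])
    r=[]
    os=np.arange(-22,23,4)
    for o in os:
        us,v=prof(cam,.046,'y',o/1000,.010,.030); gr=np.gradient(v); w=np.clip(gr,0,None)**2; r.append((us*w).sum()/w.sum())
    k=np.polyfit(os,r,1);print(n,'front',np.round(r,1),np.degrees(np.arctan(k[0])),k[1])
    # outer tube: arm home, head slot y wrt station unknown; scan x-edges at y -110..-220
    for lo,hi,nm in((-.035,-.015,'tube-'),(.015,.035,'tube+')):
        r=[];os=np.arange(-200,-110,8)
        for o in os:
            us,v=prof(cam,.063,'x',o/1000,lo,hi); gr=np.abs(np.gradient(v)); i=np.argmax(gr); w=gr**4; r.append((us*w).sum()/w.sum())
        k=np.polyfit(os,r,1);print(n,nm,np.round(r,1),-np.degrees(np.arctan(k[0])),k[1])
    us,v=prof(cam,.063,'x',-.150,-.04,.04);print(' '.join(f'{u:.0f}:{int(w)}' for u,w in zip(us[::3],v[::3])))
mk=[]
for (x,y,z) in [(sx*26,sy*16,.046) for sx in(-1,1) for sy in(-1,1)]+[(sx*18.2,sy*5.2,.046) for sx in(-1,1) for sy in(-1,1)]+[(sx*18,y,.062) for sx in(-1,1) for y in(-28,-72)]+[(sx*25,y,.063) for sx in(-1,1) for y in(-78,-228)]:
    P=c+ex*x/1000+ey*y/1000;P[2]=z;mk.append(P)
crop(T[0],325,175,450,245,6,'pics/mT.png',[proj(P,T) for P in mk])
crop(S[0],295,230,460,340,5,'pics/mS.png',[proj(P,S) for P in mk])
E
```

```text
T slot [ 0.9  1.   0.4  0.7  0.5 -0.  -0.   0.8] slope deg -1.345484821464136 off 0.5203833872505212
T front [25.  24.8 24.7 24.5 24.1 24.3 23.9 23.9 23.5 23.5 23.2 22.8] -2.5943300111692067 24.011177063053616
T tube- [-29.1 -28.5 -28.4 -26.9 -26.1 -25.9 -26.  -25.3 -24.8 -24.7 -24.7 -24.5] -3.0476480876627994 -17.9227904714589
T tube+ [22.4 27.  16.1 16.7 17.1 16.9 16.4 16.6 16.6 17.4 17.5 17.6] 3.318303601166847 9.14662732337742
-40:66 -38:81 -37:87 -36:91 -34:91 -32:87 -31:82 -29:75 -28:81 -26:93 -25:114 -23:129 -22:140 -20:141 -19:141 -17:141 -16:141 -14:142 -13:142 -11:142 -10:142 -8:141 -7:140 -5:139 -4:140 -2:140 -1:140 1:142 2:143 4:144 5:144 7:143 8:141 10:142 11:142 13:139 14:131 16:118 17:106 19:97 20:93 22:91 23:90 25:91 26:92 28:93 29:92 31:93 32:94 34:99 35:105 37:111 38:115 40:119
S slot [ 1.8  1.4  1.3  0.3  0.4  0.  -0.1 -0.4] slope deg -4.610914609420812 off 0.60002709629438
S front [17.5 17.  17.  17.2 16.6 16.7 16.3 16.1 15.9 16.1 16.1 15.8] -2.049498744377196 16.528366059857042
S tube- [-31.  -30.4 -30.1 -28.7 -29.7 -27.6 -29.  -29.1 -28.8 -28.5 -27.8 -28.1] -1.6564367023679256 -24.553684992320477
S tube+ [21.1 24.1 21.6 20.8 20.8 23.7 29.6 21.7 32.  16.6 16.4 20.3] 1.206592748167546 19.110932658664257
-40:88 -38:86 -37:85 -36:85 -34:86 -32:89 -31:96 -29:110 -28:124 -26:137 -25:142 -23:144 -22:145 -20:143 -19:142 -17:144 -16:144 -14:143 -13:143 -11:143 -10:142 -8:142 -7:143 -5:142 -4:143 -2:144 -1:145 1:145 2:146 4:144 5:143 7:144 8:144 10:143 11:141 13:138 14:135 16:132 17:130 19:131 20:132 22:130 23:129 25:130 26:129 28:127 29:126 31:127 32:128 34:129 35:130 37:131 38:131 40:131
```

View pics/mT.png

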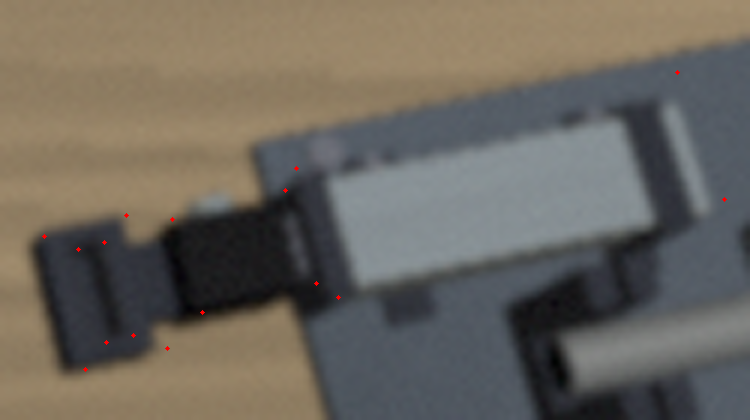

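View pics/mS.png

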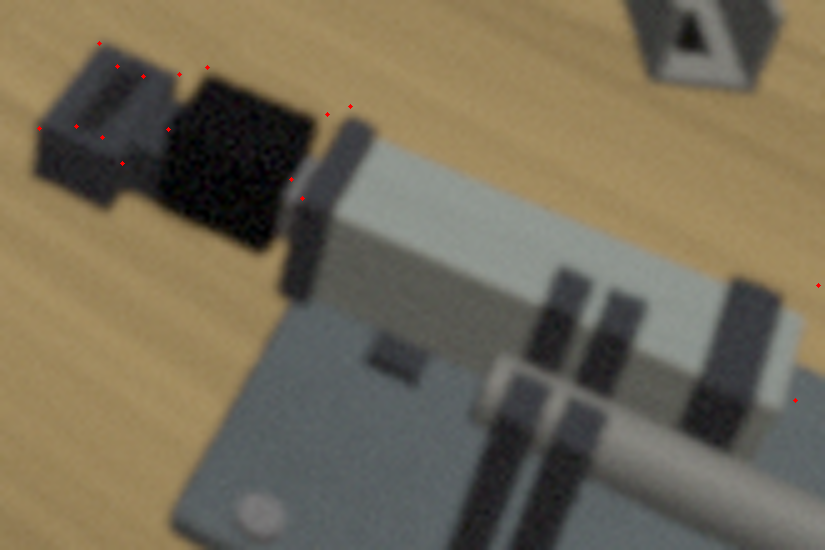

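```bash
cat > m.py <<'E'
from h import *
from scipy.ndimage import map_coordinates
import sys
T=load('top0.npz');S=load('side0.npz')
yaw=np.radians(9.3);ex=np.array([np.cos(yaw),np.sin(yaw),0]);ey=np.array([-np.sin(yaw),np.cos(yaw),0])
c=np.array([.5286,-.0531,.046])
def prof(cam,z,ax,o,u0,u1):
    g=cam[0].astype(float).mean(2);us=np.arange(u0,u1,.0005);C=c.copy();C[2]=z
    P=np.array([proj(C+(ex if ax=='x' else ey)*u+(ey if ax=='x' else ex)*o,cam) for u in us])
    return us*1000,map_coordinates(g,[P[:,1],P[:,0]],order=1)
def edges(cam,z,ax,os,u0,u1,nm,mode):
    r=[]
    for o in os:
        us,v=prof(cam,z,ax,o/1000,u0/1000,u1/1000)
        if mode=='dark': w=np.clip(np.percentile(v,75)-v,0,None)
        else:
            g=np.gradient(v)*mode; w=np.clip(g,0,None)**2
        r.append((us*w).sum()/w.sum())
    k=np.polyfit(os,r,1);print(nm,np.round(r,1),'slope %.2f off %.2f'%(np.degrees(np.arctan(k[0])),k[1]))
E
python3 - <<'E'
from m import *
for n,cam in(('T',T),('S',S)):
    edges(cam,.046,'y',np.arange(-14,15,4),-9,9,n+' slot','dark')
    edges(cam,.046,'y',np.arange(-22,23,4),10,30,n+' front',1)
    for o in(-23,-21,21,23):edges(cam,.046,'y',np.array([o,o+.5]),-24,-8,n+' rear%d'%o,-1)
    edges(cam,.046,'x',np.arange(-12,13,4),18,34,n+' x+',1)
    edges(cam,.046,'x',np.arange(-12,13,4),-34,-18,n+' x-',-1 if n=='T' else 1)
    edges(cam,.063,'x',np.arange(-190,-110,8),-36,-18,n+' tube-',1)
    edges(cam,.063,'x',np.arange(-190,-110,8),12,36,n+' tube+',-1)
    edges(cam,.062,'x',np.arange(-66,-34,4),12,24,n+' grip+',1)
    edges(cam,.062,'x',np.arange(-66,-34,4),-26,-12,n+' grip-',-1)
E
```

```text
T slot [0.3 0.6 0.2 0.6 0.6 0.2 0.3 1.5] slope 1.21 off 0.55
T front [24.2 23.9 24.1 24.  23.9 24.  24.  24.2 23.9 24.1 23.9 23.7] slope -0.31 off 24.00
T rear-23 [-12.8 -12.8] slope -0.26 off -12.95
T rear-21 [-13. -13.] slope -2.43 off -13.90
T rear21 [-12.9 -12.9] slope 1.61 off -13.46
T rear23 [-12.9 -13. ] slope -4.38 off -11.17
T x+ [27.8 27.3 27.1 26.4 26.7 27.  27.1] slope -1.58 off 27.06
T x- [-25.4 -26.9 -27.7 -27.4 -27.4 -27.7 -27.5] slope -3.85 off -27.13
T tube- [-20.9 -20.9 -22.3 -25.1 -26.4 -26.5 -24.8 -20.  -19.9 -19.8] slope 1.28 off -19.20
T tube+ [21.9 22.1 22.5 22.4 21.7 22.  22.3 21.8 22.  22.1] slope -0.08 off 21.85
T grip+ [19.7 18.9 18.3 18.5 18.5 18.1 18.4 18.7] slope -1.76 off 17.04
T grip- [-24.8 -19.1 -19.  -19.4 -20.  -20.1 -19.7 -20.1] slope 4.46 off -16.22
S slot [1.2 1.  1.  0.4 0.5 0.4 0.3 0.2] slope -2.08 off 0.62
S front [16.4 16.4 16.5 16.6 16.4 16.6 16.5 16.2 16.3 16.7 16.8 16.7] slope 0.31 off 16.51
S rear-23 [-23.2 -23.3] slope -16.84 off -30.12
S rear-21 [-22.7 -22.5] slope 24.99 off -12.92
S rear21 [-16.4 -16.4] slope 8.22 off -19.48
S rear23 [-15.9 -15.7] slope 23.39 off -25.84
S x+ [26.  26.  26.  26.1 26.2 26.5 26.8] slope 1.95 off 26.24
S x- [-24.5 -25.7 -26.1 -26.1 -26.8 -25.8 -24.1] slope 0.12 off -25.58
S tube- [-22.6 -21.9 -22.5 -21.6 -21.5 -22.7 -22.9 -23.  -22.8 -23.1] slope -0.79 off -24.59
S tube+ [21.9 20.4 20.7 20.8 20.  20.8 21.8 20.3 21.2 19.5] slope -0.62 off 19.09
S grip+ [16.7 16.3 16.7 16.3 16.6 16.6 16.5 16.2] slope -0.33 off 16.18
S grip- [-19.5 -22.8 -24.7 -14.8 -14.  -17.9 -21.7 -19.1] slope 4.95 off -14.82
```

```bash
cat >> h.py <<'E'
def q(deg):
    a=np.radians(deg)/2; return [0.,float(np.cos(a)),float(np.sin(a)),0.]
def ax(deg):
    a=np.radians(deg); return np.array([np.cos(a),np.sin(a),0]),np.array([-np.sin(a),np.cos(a),0])
E
python3 - <<'E'
from h import *
from cell import planner,robot
T=load('top0.npz');S=load('side0.npz')
ex,ey=ax(11.65); mid=np.array([.46515,.3107,.068])
mk=[mid+ex*s*.053+ey*u*.004+np.array([0,0,dz]) for s in(-1,1) for u in(-1,1) for dz in(0,-.032)]
crop(S[0],140,160,230,225,8,'pics/bS.png',[proj(P,S) for P in mk])
crop(T[0],160,225,235,290,8,'pics/bT.png',[proj(P,T) for P in mk])
org=mid+ex*.023
for th in(11.65,191.65): 
  g=org-ex*.044
  print(th,planner.inverse_kinematics([g[0],g[1],.0353],q(th)))
for th in(9.3,99.3,-80.7): 
  print(th,planner.inverse_kinematics([.5286,-.0531,.12],q(th)))
print(g)
E
```

```text
11.65 [-0.55640404  0.63903726 -0.20234032  1.99634438  0.23995062  0.52861684
 -2.29527823]
191.65 [-0.25989218  0.71016776 -0.66798183  1.98550596  0.69154896  0.68571145
  0.40522699]
9.3 [ 0.04109525  0.49673399 -0.04266523  1.95327302  0.03185247  0.69221628
 -1.42942396]
99.3 [ 0.2960022   0.51907885 -0.41680909  1.94404675  0.30270186  0.73922889
 -0.13550875]
-80.7 [-0.24436193  0.52896774  0.38239943  1.96342188 -0.29554097  0.70302483
 -2.6612144 ]
[0.44458261 0.30645941 0.068     ]
```

View pics/bS.png

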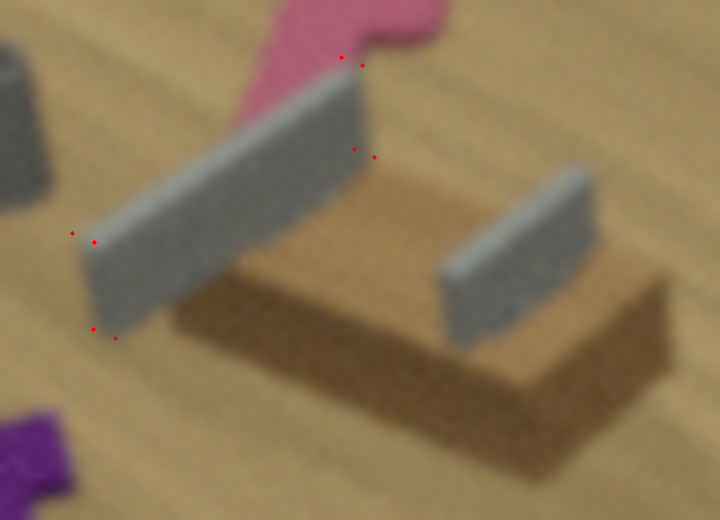

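View pics/bT.png

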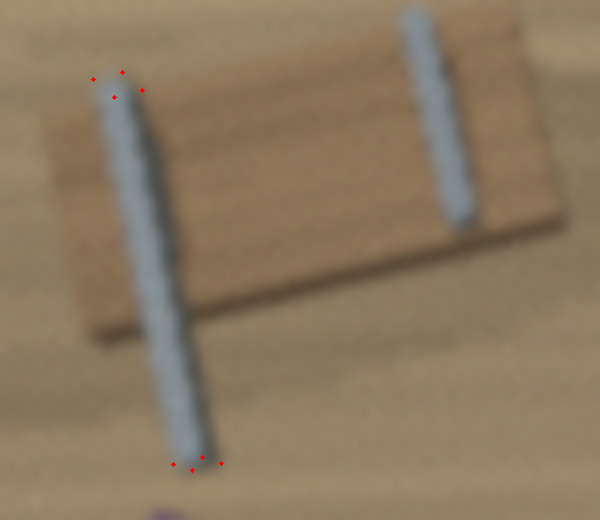

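```bash
python3 - <<'E'
from h import *
from cell import robot,jaws,planner
p=np.array(robot.get_tcp_pos());robot.line_to([p[0]+.02,p[1]+.05,.32],max_speed=.25)
robot.move_to([.50,-.02,.33],q(110)); print(robot.get_t(),robot.get_joint_pos())
ex,ey=ax(11.65); org=np.array([.46515,.3107,0])+ex*.023+np.array([-.0008,-.0008,0]); g=org-ex*.044
robot.move_to([g[0],g[1],.13],q(191.65)); print(robot.get_t(),robot.get_tcp_pos(),robot.get_joint_pos())
a=snap('top','t1');b=snap('side','s1')
mk=[org+ex*x+np.array([0,0,.068]) for x in(-.076,-.044,.03)]
crop(a[0],140,200,250,300,7,'pics/t1.png',[proj(P,a) for P in mk])
crop(b[0],100,110,240,230,5,'pics/s1.png',[proj(P,b) for P in mk])
E
```

```text
2.8333 [ 0.41284748  0.27173285 -0.61095051  1.70768804  0.16526891  1.21446539
  0.10760713]
4.275 [0.44495892 0.30446673 0.13041138] [-0.15989919  0.5929954  -0.8073803   1.90571886  0.55322993  0.87981719
  0.52202929]
```

View pics/t1.png

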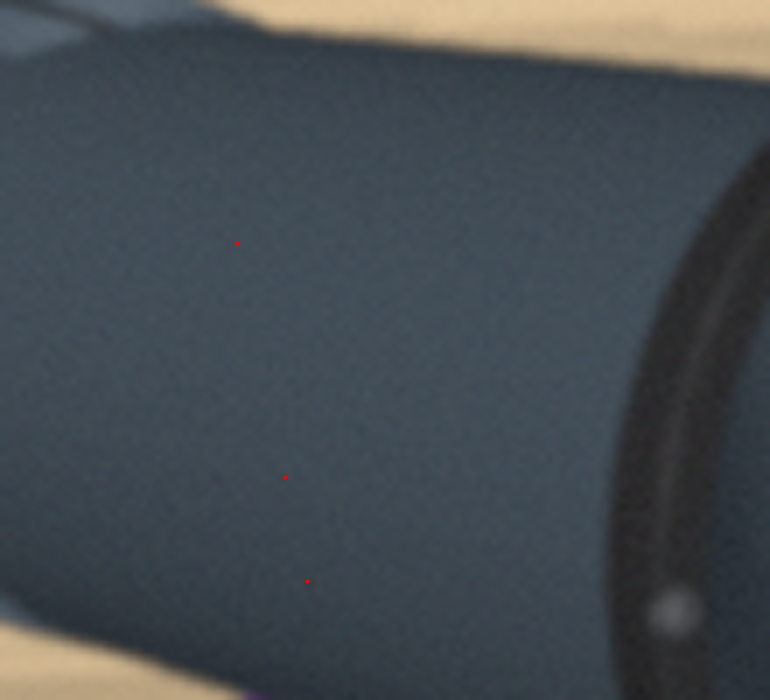

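View pics/s1.png

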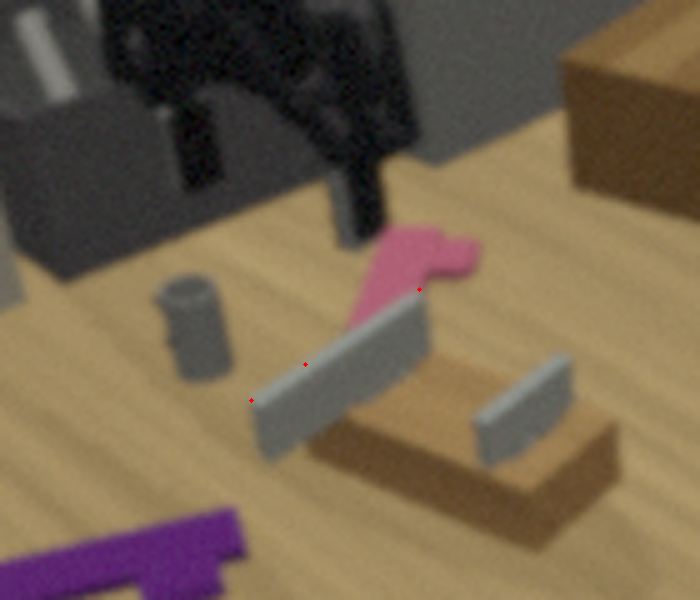

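```bash
python3 - <<'E'
from h import *
from cell import robot,jaws,planner
ex,ey=ax(11.65); org=np.array([.46515,.3107,0])+ex*.023+np.array([-.0008,-.0008,0]); g=org-ex*.044
print(g, robot.get_tcp_pos(), proj([*robot.get_tcp_pos()[:2],.143],load('s1.npz')))
h=robot.line_to([g[0],g[1],.0353],rot=q(191.65),max_speed=.12,guard=8)
print(h,robot.get_t(),robot.get_tcp_pos(),robot.get_wrist_force())
b=snap('side','s2'); crop(b[0],100,110,240,230,5,'pics/s2.png')
E
```

```text
[0.44378261 0.30565941 0.        ] [0.44499115 0.30449192 0.13053449] [155.6707403  152.10055199]
False 5.3167 [0.44402107 0.30603992 0.03585048] [ 0.04698025 -0.35855685  1.03869568]
```

View pics/s2.png

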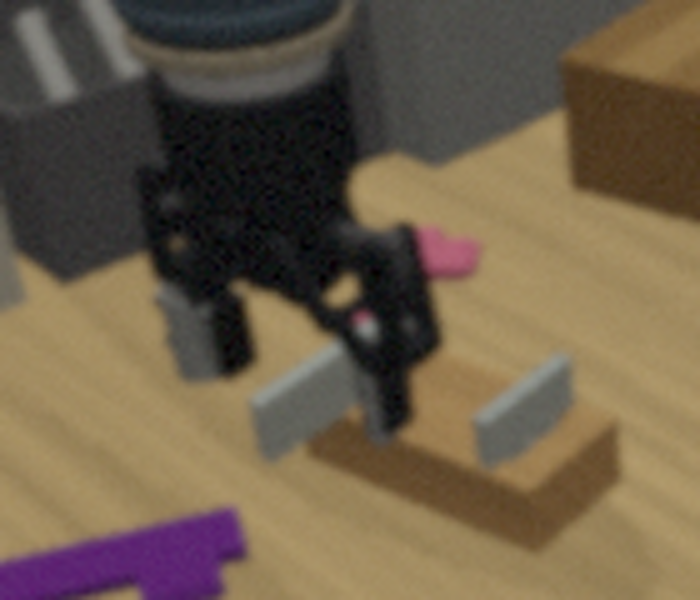

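```bash
python3 - <<'E'
from h import *
from cell import robot,jaws,planner
ex,ey=ax(11.65); org=np.array([.46515,.3107,0])+ex*.023+np.array([-.0008,-.0008,0]); g=org-ex*.044
robot.line_to([g[0],g[1],.0380],max_speed=.1)
jaws.grasp(60); print(robot.get_t(),robot.get_finger_gap(),robot.get_wrist_force(),robot.get_tcp_pos())
p=robot.get_tcp_pos()
h=robot.line_to([p[0],p[1],.12],max_speed=.1,guard=25)
print(h,robot.get_t(),robot.get_finger_gap(),robot.get_wrist_force(),robot.get_tcp_pos())
b=snap('side','s3'); crop(b[0],100,80,240,220,4,'pics/s3.png')
E
```

```text
6.3083 0.00714292753492339 [-0.26512453  1.1227415   2.47928024] [0.44377508 0.30569993 0.03808612]
False 7.275 0.007072426481252728 [-0.57484076  0.78368289 -0.96763556] [0.44360669 0.30530574 0.1194895 ]
```

View pics/s3.png

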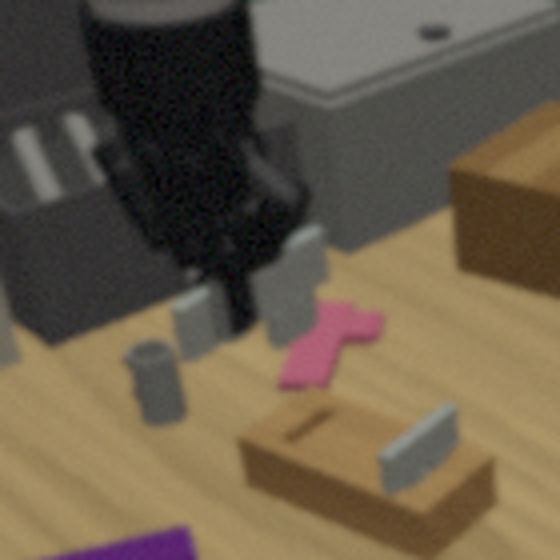

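```bash
python3 - <<'E'
from h import *
from cell import robot,jaws,planner
ex,ey=ax(9.3); head=np.array([.5285,-.0517,0]); tg=head-ex*.044
p=robot.get_tcp_pos()
robot.move_to([tg[0],tg[1],.125],q(189.3))
robot.line_to([tg[0],tg[1],.090],rot=q(189.3),max_speed=.1)
robot.hold(.2)
p=robot.get_tcp_pos();print(tg,robot.get_t(),p,robot.get_eef_rot(),q(189.3),robot.get_wrist_force(),robot.get_joint_pos())
a=snap('top','t4');b=snap('side','s4')
o=np.array([p[0],p[1],p[2]-.026])+ex*.044
mk=[o+ex*x/1000+ey*y/1000+np.array([0,0,z/1000]) for y in(-4,4) for x,z in((-17,4),(17,4),(-17,24),(17,24),(-76,24),(-76,56),(30,24),(30,56))]
crop(b[0],255,180,375,280,6.5,'pics/s4.png',[proj(P,b) for P in mk])
cv2.imwrite('pics/t4.png',a[0])
E
```

```text
[ 0.48507835 -0.05881057  0.        ] 9.4 [ 0.48547878 -0.05869117  0.09053585] [ 4.77878658e-04 -8.11195370e-02  9.96704262e-01 -8.33512326e-05] [0.0, -0.08106874734813876, 0.9967085121555869, 0.0] [ 0.88727838  0.24666493 -0.4432583 ] [ 0.5621164   0.59348788 -0.7980362   2.06929968  0.63774353  0.73810325
  1.08967477]
```

View pics/s4.png

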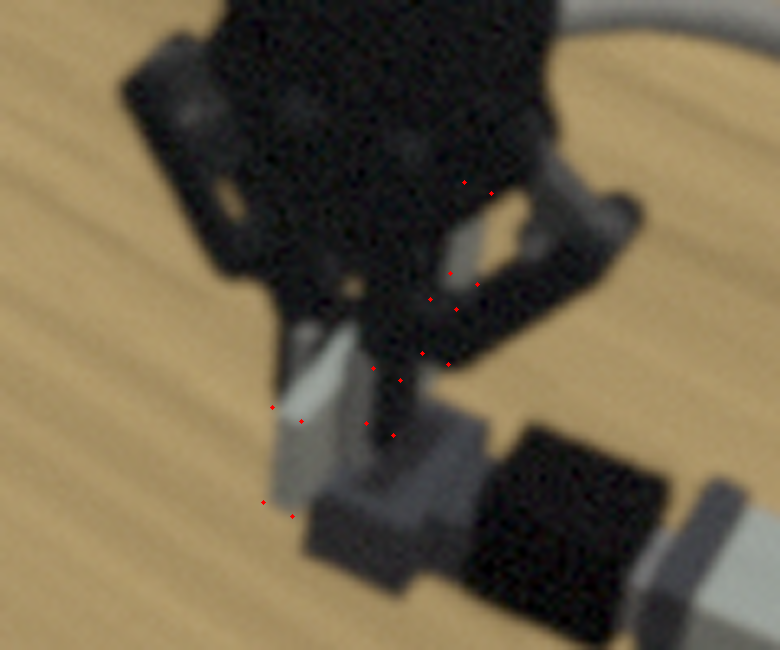

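View pics/t4.png

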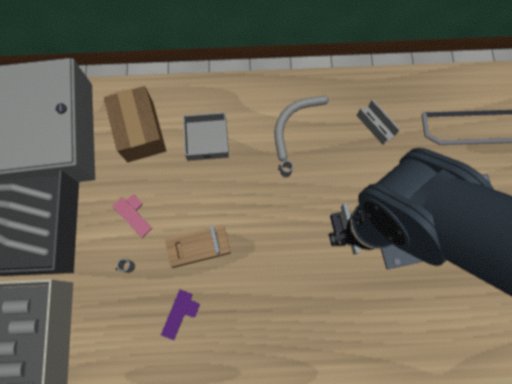

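```bash
python3 - <<'E'
from h import *
from cell import robot
T=load('t4.npz'); p=robot.get_tcp_pos(); ex,ey=ax(9.3)
o=np.array([p[0],p[1],p[2]-.026])+ex*.044
mk=[o+ex*x/1000+ey*y/1000+np.array([0,0,z/1000]) for y in(-4,4) for x,z in((-76,56),(-76,24),(30,56))]
hd=np.array([.5286,-.0531,.046])+ey*.0020-ex*.0003
mk+=[hd+ex*x/1000+ey*y/1000 for x in (-26,26) for y in (16,)]
crop(T[0],325,195,375,260,11,'pics/t4c.png',[proj(P,T) for P in mk])
f=T[0].astype(int)
for r in (206,208,244,246,248,250): print(r,[tuple(f[r,x]) [0] for x in range(336,364)])
E
```

```text
206 [np.int64(114), np.int64(113), np.int64(113), np.int64(110), np.int64(99), np.int64(85), np.int64(77), np.int64(101), np.int64(136), np.int64(152), np.int64(152), np.int64(141), np.int64(123), np.int64(111), np.int64(111), np.int64(113), np.int64(110), np.int64(113), np.int64(107), np.int64(100), np.int64(85), np.int64(66), np.int64(51), np.int64(38), np.int64(35), np.int64(33), np.int64(32), np.int64(28)]
208 [np.int64(111), np.int64(110), np.int64(111), np.int64(106), np.int64(96), np.int64(78), np.int64(68), np.int64(79), np.int64(110), np.int64(144), np.int64(155), np.int64(149), np.int64(130), np.int64(114), np.int64(108), np.int64(111), np.int64(110), np.int64(106), np.int64(99), np.int64(76), np.int64(60), np.int64(44), np.int64(36), np.int64(29), np.int64(31), np.int64(33), np.int64(30), np.int64(24)]
244 [np.int64(29), np.int64(26), np.int64(34), np.int64(45), np.int64(50), np.int64(40), np.int64(32), np.int64(32), np.int64(35), np.int64(45), np.int64(62), np.int64(64), np.int64(59), np.int64(50), np.int64(46), np.int64(35), np.int64(28), np.int64(29), np.int64(36), np.i
[... 662 characters left out ...]
, np.int64(113), np.int64(110), np.int64(108), np.int64(109), np.int64(109), np.int64(104), np.int64(89), np.int64(74), np.int64(72), np.int64(97), np.int64(137), np.int64(153), np.int64(151), np.int64(133), np.int64(108), np.int64(80), np.int64(60), np.int64(48), np.int64(39)]
250 [np.int64(114), np.int64(113), np.int64(113), np.int64(114), np.int64(110), np.int64(114), np.int64(113), np.int64(110), np.int64(110), np.int64(113), np.int64(114), np.int64(112), np.int64(113), np.int64(111), np.int64(111), np.int64(100), np.int64(79), np.int64(68), np.int64(73), np.int64(107), np.int64(142), np.int64(158), np.int64(152), np.int64(138), np.int64(120), np.int64(108), np.int64(103), np.int64(100)]
```

View pics/t4c.png

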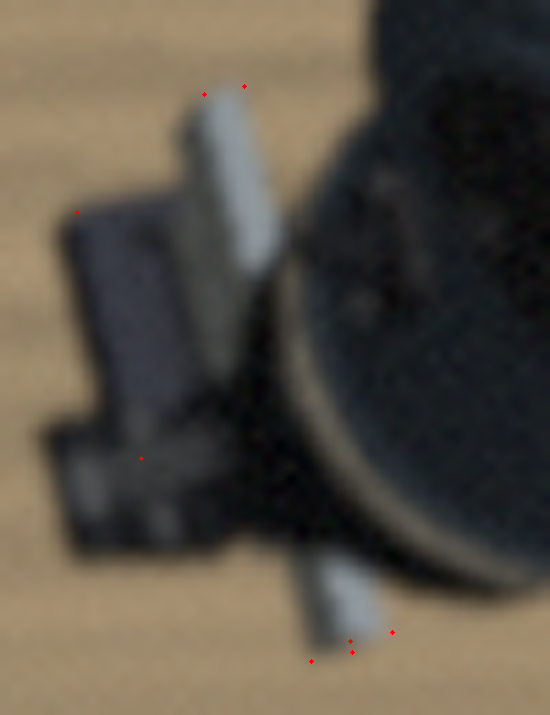

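```bash
python3 - <<'E'
from h import *
from cell import robot
ex,ey=ax(9.3); head=np.array([.5281,-.0517,0]); tg=head-ex*.044
robot.line_to([tg[0],tg[1],.078],rot=q(189.3),max_speed=.06,guard=10)
print(robot.get_t(),robot.get_tcp_pos(),robot.get_wrist_force())
for z in(.066,.057,.050):
    h=robot.line_to([tg[0],tg[1],z],rot=q(189.3),max_speed=.03,guard=10)
    print(h,robot.get_t(),robot.get_tcp_pos(),robot.get_wrist_force(),robot.get_ft_torque(),robot.get_finger_gap())
    if h:break
E
```

```text
9.85 [ 0.48426654 -0.05879518  0.0774697 ] [ 0.43006227 -0.27040387 -0.91387046]
False 10.4 [ 0.48503287 -0.05862506  0.06593825] [ 2.00138952  0.66213856 -1.71130583] [ 0.11041509 -0.52146988 -0.00971272] 0.006930065228084457
False 10.85 [ 0.48505596 -0.05865342  0.05684862] [ 4.84418874  0.21738414 -3.9385684 ] [ 0.12898338 -1.00106724 -0.04580242] 0.006566385591582466
False 11.2333 [ 0.48506197 -0.05867193  0.04976653] [ 5.64251256  0.89591398 -4.61773409] [ 0.17072927 -1.22080824 -0.06171573] 0.007396382893239451
```

```bash
python3 - <<'E'
from h import *
from cell import robot
ex,ey=ax(9.3); 
p=np.array(robot.get_tcp_pos())
h=robot.line_to(p+ex*.001,max_speed=.02,guard=15); robot.hold(.1)
print(h,robot.get_t(),robot.get_tcp_pos(),robot.get_wrist_force(),robot.get_ft_torque())
b=snap('side','s5'); crop(b[0],255,180,375,280,6.5,'pics/s5.png')
E
```

```text
False 11.5833 [ 0.48528455 -0.0587102   0.04955758] [ 0.19597979  0.24189921 -0.47188229] [ 0.02408792  0.02396971 -0.02439207]
```

View pics/s5.png

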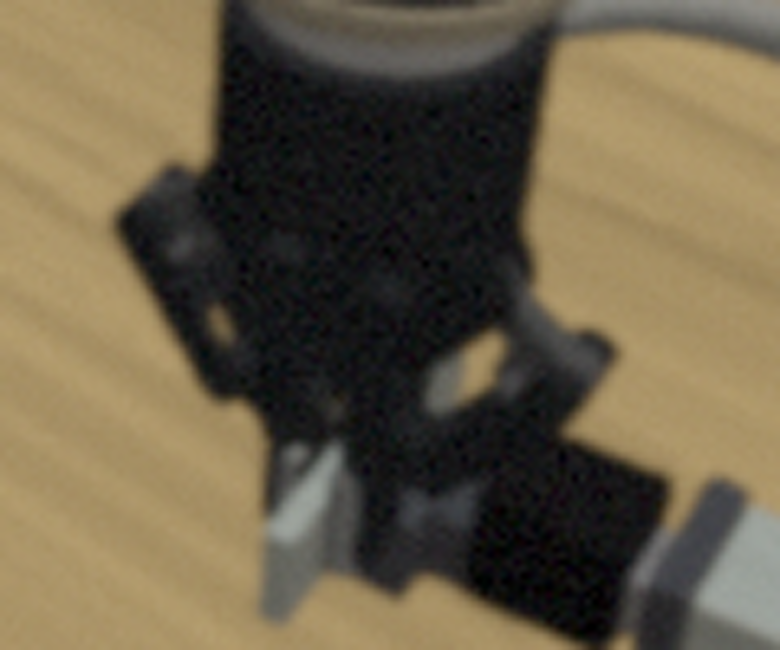

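```bash
python3 - <<'E'
from h import *
from cell import robot
p=np.array(robot.get_tcp_pos())
h=robot.line_to([p[0],p[1],.0445],max_speed=.02,guard=10)
print(h,robot.get_t(),robot.get_tcp_pos(),robot.get_wrist_force(),robot.get_ft_torque(),robot.get_finger_gap())
E
```

```text
True 11.8667 [ 0.48552914 -0.05869236  0.04757878] [-2.73558868 -0.06958099  8.54762457] [-0.02917299  0.19932482  0.01090658] 0.006916786156995047
```

```bash
python3 - <<'E'
from h import *
from cell import robot,jaws
jaws.release(); print(robot.get_t(),robot.get_wrist_force(),robot.get_finger_gap())
p=np.array(robot.get_tcp_pos())
robot.line_to([p[0],p[1],.16],max_speed=.2)
robot.move_to([p[0]-.02,p[1]+.14,.20],q(120))
print(robot.get_t(),robot.get_joint_pos())
a=snap('top','t6');b=snap('side','s6'); cv2.imwrite('pics/t6.png',a[0])
crop(b[0],275,205,385,290,7,'pics/s6.png')
crop(a[0],325,195,385,255,9,'pics/t6c.png')
E
```

```text
12.6 [-0.35774887  0.34357844  0.46327279] 0.08566273551567079
14.4583 [ 0.17574463  0.35660423 -0.60006955  1.98388705  0.25911255  0.87770731
 -0.03754031]
```

View pics/s6.png

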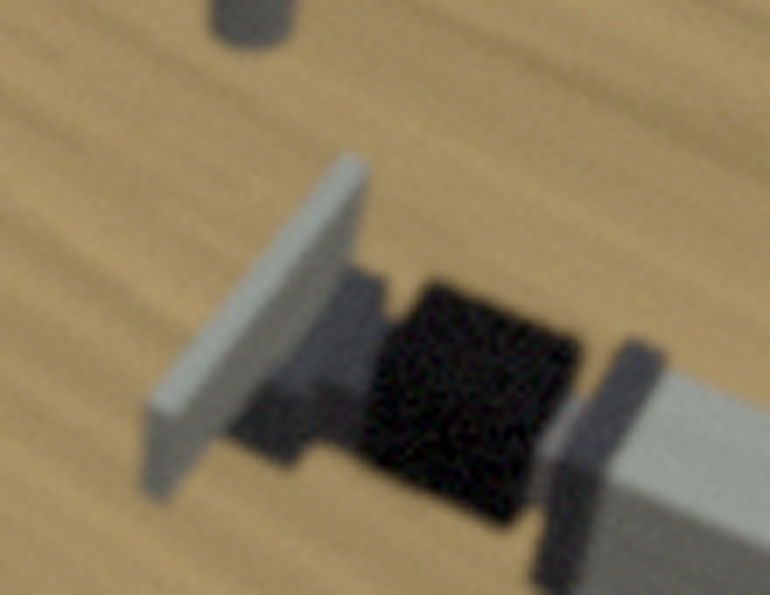

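View pics/t6c.png

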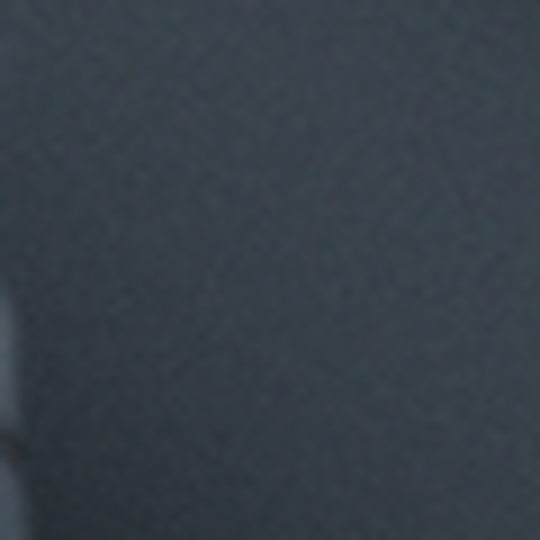

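```bash
python3 - <<'E'
from h import *
from cell import robot,jaws,planner
S=load('s6.npz'); px=lambda u,v:(275+u/7-.5,205+v/7-.5)
A,B=plane(px(349,165),S,.078),plane(px(160,408),S,.078); print('len',np.linalg.norm(A-B),'yaw',np.degrees(np.arctan2(*(A-B)[[1,0]])),A,B)
ex,ey=ax(9.3); head=np.array([.5285,-.0516,0]); g=head-ey*.050+ex*.0005
robot.move_to([g[0],g[1],.14],q(99.3)); print(robot.get_t(),robot.get_joint_pos(),robot.get_tcp_pos())
h=robot.line_to([g[0],g[1],.06],rot=q(99.3),max_speed=.12,guard=8)
print(h,robot.get_t(),robot.get_tcp_pos(),robot.get_wrist_force())
a=snap('top','t7');b=snap('side','s7'); cv2.imwrite('pics/t7.png',a[0])
crop(b[0],255,150,415,290,5,'pics/s7.png')
print(planner.inverse_kinematics([*(g+ey*.1)[:2],.021],q(99.3)))
E
```

```text
len 0.10216373191771007 yaw 9.785886119009191 [ 0.55470703 -0.04754141  0.078     ] [ 0.4540298  -0.06490585  0.078     ]
15.3917 [ 0.38801124  0.51147197 -0.427492    1.8852372   0.28402992  0.80466583
 -0.02646872] [ 0.53700535 -0.09997799  0.14001985]
False 16.2083 [ 0.53755783 -0.10044219  0.06063714] [ 0.11416979  0.38704233 -0.20397064]
[ 0.11887049  0.65419201 -0.30725016  2.05140563  0.39984084  0.49244179
 -0.32195767]
```

View pics/s7.png

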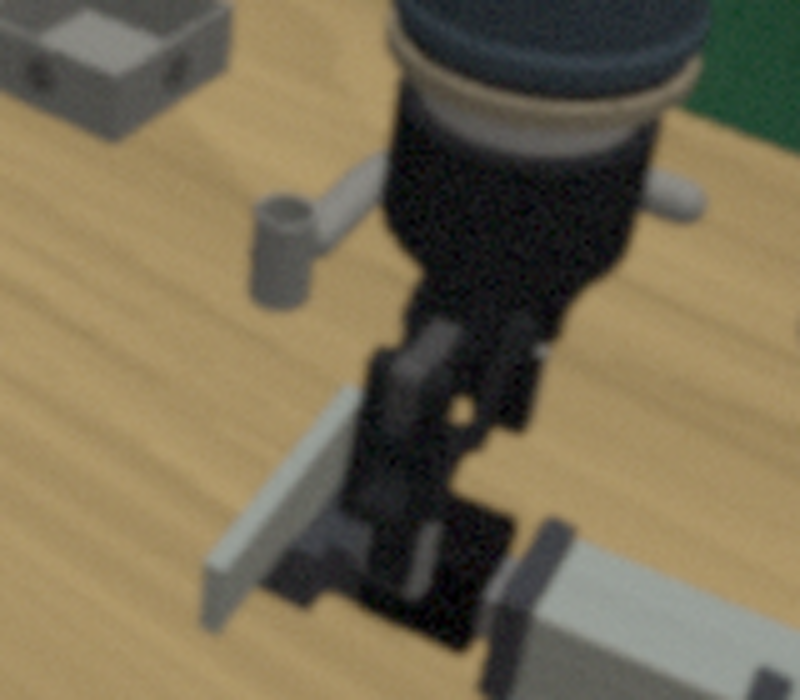

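View pics/t7.png

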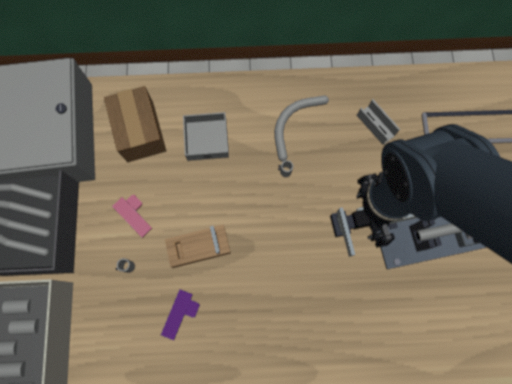

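```bash
python3 - <<'E'
from h import *
from cell import robot,jaws,planner
ex,ey=ax(9.3); head=np.array([.5285,-.0516,0]); g=head-ey*.050+ex*.0005
h=robot.line_to([g[0],g[1],.021],rot=q(99.3),max_speed=.08,guard=8)
print(h,robot.get_t(),robot.get_tcp_pos(),robot.get_wrist_force())
if not h:
    jaws.grasp(45); robot.hold(.2)
    print(robot.get_t(),robot.get_finger_gap(),robot.get_tcp_pos(),robot.get_wrist_force(),robot.get_ft_torque())
b=snap('side','s8'); crop(b[0],255,150,415,290,5,'pics/s8.png')
E
```

```text
False 16.9417 [ 0.53714379 -0.10073201  0.02099441] [-0.47647404  0.46496482  0.87354979]
17.6583 0.0354974739246811 [ 0.53941618 -0.10067897  0.02230005] [3.56078061 0.63726138 7.48129049] [ 0.09224622 -0.51111443 -0.26482315]
```

View pics/s8.png

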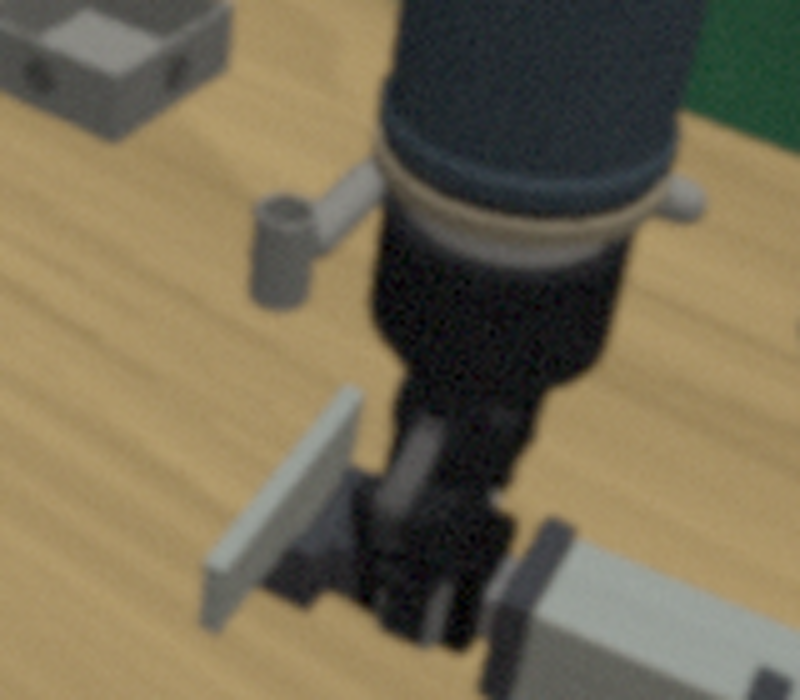

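```bash
python3 - <<'E'
from h import *
from cell import robot,jaws,planner
import json
ex,ey=ax(9.3); p=np.array(robot.get_tcp_pos()); json.dump(p.tolist(),open('home.json','w')); print(robot.get_eef_rot(),q(99.3))
for d in(.02,.06,.097):
    h=robot.line_to(p+ey*d,rot=q(99.3),max_speed=.06,guard=25); 
    r=np.array(robot.get_tcp_pos())-p
    print(h,robot.get_t(),(r@ex).round(4),(r@ey).round(4),r[2].round(4),robot.get_wrist_force(),robot.get_ft_torque(),robot.get_finger_gap())
    if h:break
b=snap('side','s9');a=snap('top','t9');cv2.imwrite('pics/t9.png',a[0]); cv2.imwrite('pics/s9.png',b[0])
E
```

```text
[0.00168696 0.64763868 0.76194416 0.00154642] [0.0, 0.6474550868194021, 0.7621036088037377, 0.0]
False 18.1917 -0.0001 0.0195 0.0 [-0.9822563  -2.01989922 -0.81867799] [-0.58942493 -0.69966898 -0.27425273] 0.035601236187106686
False 19.0083 -0.0002 0.0594 0.0 [-1.07389731 -3.98362259  1.07923148] [-0.87299742 -0.4458238  -0.27579202] 0.03586725746733104
False 19.775 -0.0004 0.0963 0.0 [-1.7072186  -5.72944403  1.07542914] [-1.077082   -0.40643402 -0.33176724] 0.03574663337446074
```

View pics/s9.png

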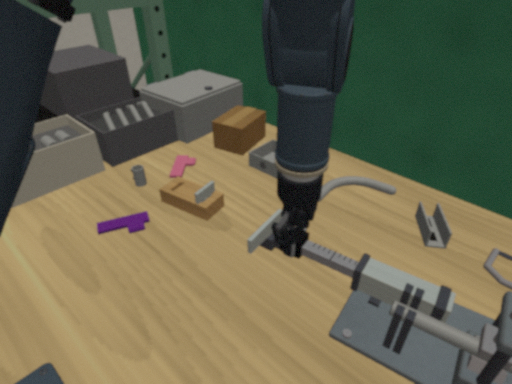

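View pics/t9.png

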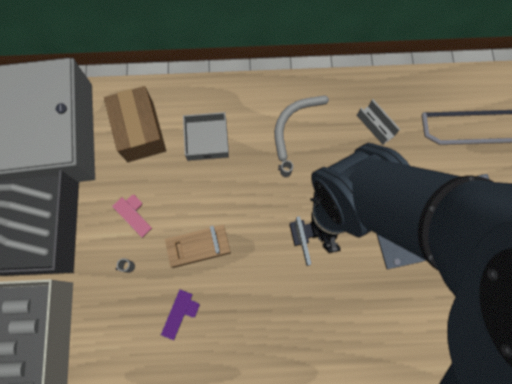

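```bash
python3 - <<'E'
from h import *
from cell import robot,jaws,planner
import json
ex,ey=ax(9.3); p=np.array(json.load(open('home.json')))
robot.line_to(p+ey*.1007,rot=q(99.3),max_speed=.03); robot.hold(.5)
r=np.array(robot.get_tcp_pos())-p
print(robot.get_t(),(r@ex).round(4),(r@ey).round(4),r[2].round(4),robot.get_wrist_force(),robot.get_finger_gap())
b=snap('side','s10'); crop(b[0],285,225,385,300,8,'pics/s10.png')
E
```

```text
20.65 -0.0004 0.0998 0.0 [-2.11240866 -6.68581252  0.52911332] 0.035521536144567885
```

View pics/s10.png

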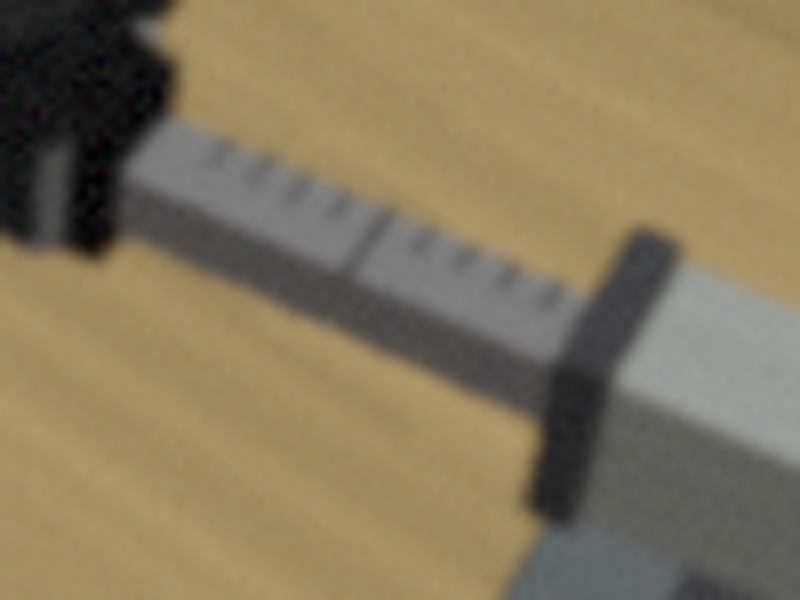

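```bash
python3 - <<'E'
from h import *
from scipy.ndimage import map_coordinates
from scipy.signal import find_peaks
S=load('s10.npz'); g=S[0].astype(float).mean(2); ex,ey=ax(9.3)
px=lambda u,v:np.array((285+u/8-.5,225+v/8-.5))
a,b=px(222,155),px(553,297)
d=(b-a)/np.linalg.norm(b-a); n=np.array([-d[1],d[0]]); L=np.linalg.norm(b-a)
s=np.arange(-6,L+12,.1); v=np.mean([map_coordinates(g,(a+d*t0[:,None]+n*o).T[::-1],order=3) for o in np.linspace(-.7,.7,5) for t0 in[s]],0)
pk,_=find_peaks(-v,prominence=3); print([(round(s[i],2),round(v[i])) for i in pk])
for z in(.046,.049,.052,.055,.058,.061):
    W=[plane(a+d*s[i],S,z)@ey for i in pk]; print(z,np.round(1000*np.diff(W),1),round(1000*(W[-1]-W[0]),1))
i=len(s)-100; print(' '.join(f'{s[j]:.1f}:{v[j]:.0f}' for j in range(len(s)-170,len(s),6)))
# collar front top edge
pts=[]
for t in np.linspace(0.15,.85,8):
    q0=px(640,232)*(1-t)+px(565,375)*t
    ss=np.arange(-4,4,.1); vv=map_coordinates(g,(q0+d*ss[:,None]).T[::-1],order=1); gr=np.gradient(vv); k=np.argmin(gr); pts.append(q0+d*ss[k])
pts=np.array(pts); print('mouth y(ey) at z.063,.065:',np.round([1000*(plane(p,S,.063)@ey) for p in pts],1),np.round([1000*(plane(p,S,.065)@ey) for p in pts],1))
E
```

```text
[(np.float64(-0.3), 109), (np.float64(5.3), 109), (np.float64(10.5), 109), (np.float64(16.1), 106), (np.float64(21.7), 99), (np.float64(27.3), 108), (np.float64(33.0), 108), (np.float64(38.9), 105), (np.float64(45.0), 104), (np.float64(51.7), 66), (np.float64(54.9), 66)]
0.046 [-10.5  -9.6 -10.2 -10.1  -9.9 -10.  -10.2 -10.4 -11.2  -5.3] -97.4
0.049 [-10.4  -9.5 -10.1 -10.   -9.9  -9.9 -10.1 -10.3 -11.1  -5.3] -96.7
0.052 [-10.4  -9.5 -10.1  -9.9  -9.8  -9.8 -10.  -10.2 -11.1  -5.2] -96.1
0.055 [-10.3  -9.4 -10.   -9.9  -9.7  -9.8 -10.  -10.2 -11.   -5.2] -95.5
0.058 [-10.2  -9.4  -9.9  -9.8  -9.7  -9.7  -9.9 -10.1 -10.9  -5.2] -94.8
0.061 [-10.1  -9.3  -9.9  -9.7  -9.6  -9.6  -9.8 -10.  -10.9  -5.1] -94.2
40.1:118 40.7:123 41.3:125 41.9:127 42.5:126 43.1:122 43.7:116 44.3:108 44.9:104 45.5:107 46.1:117 46.7:124 47.3:124 47.9:120 48.5:112 49.1:98 49.7:83 50.3:73 50.9:69 51.5:66 52.1:67 52.7:69 53.3:68 53.9:69 54.5:68 55.1:66 55.7:75 56.3:93 56.9:113
mouth y(ey) at z.063,.065: [-216.2 -213.7 -215.1 -215.6 -215.7 -214.1 -215.6 -215.6] [-216.6 -214.2 -215.5 -216.1 -216.1 -214.5 -216.  -216.1]
```

```bash
python3 - <<'E'
from h import *
S=load('s10.npz'); ex,ey=ax(9.3)
px=lambda u,v:np.array((285+u/8-.5,225+v/8-.5))
a,b=px(222,155),px(553,297); d=(b-a)/np.linalg.norm(b-a)
s=[-.3,5.3,10.5,16.1,21.7,27.3,33.,38.9,45.]
for z in(.048,.052,.056):
    W=np.array([plane(a+d*t,S,z)@ey for t in s])*1000; k=np.polyfit(np.arange(10,100,10),W,1); print(z,k,'y100',np.polyval(k,100),W[-1]-10)
mouth=np.array([.5285,-.0516,0])@ey; print('head ey home',mouth*1000)
E
```

```text
0.048 [  -1.00190332 -114.64674002] y100 -214.83707218974843 -215.0572371240951
0.052 [  -0.99305571 -116.35542372] y100 -215.66099498299215 -215.9675236967119
0.056 [  -0.9842081  -118.06410742] y100 -216.48491777623585 -216.87781026932868
head ey home -136.32937441971762
```

```bash
python3 - <<'E'
from h import *
from cell import robot
import json
ex,ey=ax(9.3); p=np.array(json.load(open('home.json')))
r=np.array(robot.get_tcp_pos())-p; print(robot.get_t(),(r@ey).round(4),robot.get_finger_gap(),np.abs(robot.get_dq()).max())
b=load('s10.npz'); crop(b[0],235,195,335,270,8,'pics/s11.png')
d=cv2.absdiff(load('t9.npz')[0],load('top0.npz')[0]).max(2); d=cv2.GaussianBlur(d,(5,5),0); m=(d>30); m[:, 290:]=False
print('changed px left of 290:',np.argwhere(m).min(0) if m.any() else None,np.argwhere(m).max(0) if m.any() else None,m.sum())
E
```

```text
20.7 0.0998 0.03533743619351903 0.0013017701557682683
changed px left of 290: [224 173] [284 289] 326
```

View pics/s11.png

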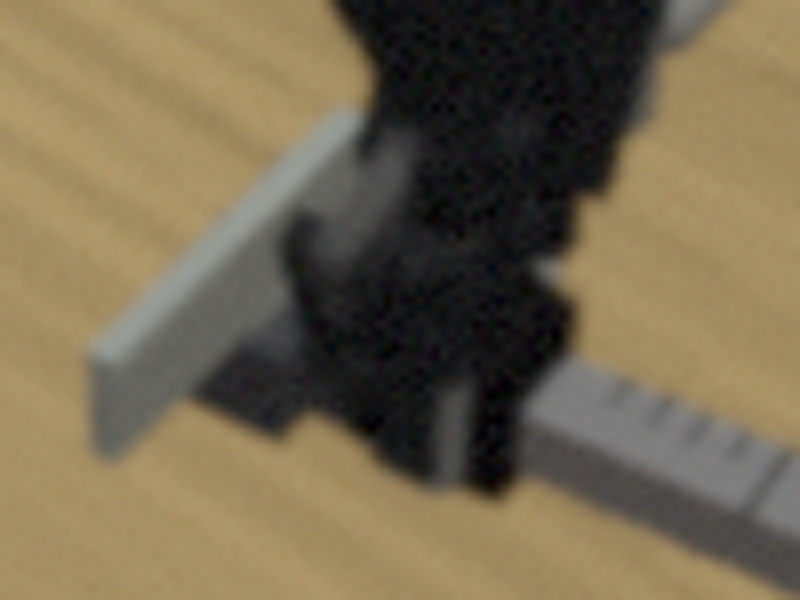

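```bash
python3 - <<'E'
from cell import robot
print(robot.close_job(),robot.get_t())
E
```

```text
the job is handed in; nothing more can be done
the job is handed in; nothing more can be done
```

The length stop is set and the job is handed in after about 21 s. I took the long grey blade from the rack (not the short one or the pink and purple look-alikes) and seated it in the head, wing on the tube's side. I then pinched the lock button and drew the arm out. The gripper is still holding it there.

**Arm position:** The gripper reads 99.8 mm of travel from home. The side camera agrees within about 1 mm: it counts nine visible scale lines and puts the 100 mm line at the mouth of the outer tube. The line itself is hidden behind the collar, so its position is worked out from the visible lines.

**Blade:** It met the head at the height expected for seated shoulders. The last side view shows the wing's underside flush on the head. It touched one end of the slot lightly going in (about 5 N), and shifting it slightly cleared that.

**Button:** The finger opening reads 35.5 mm. With the gripper's roughly 1 mm low reading on the blade, that matches the 37 mm pinch with the button in.

**Other things on the bench:** On the rack side of the bench, comparing before and after pictures shows changes only around the rack and the arm. The short blade is still in the rack. I did not run that comparison for the rest of the bench, because the arm covers much of it.

**Checks that disagreed:** The two cameras differed by about 2 mm on the head's position. The arm also shifted about 2 mm sideways when the gripper closed on the head, so I drew out from that settled position.

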